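Lay a plywood plaque square on a sprung gluing stand and press it down

ROBOT

A 6-joint arm with a two-finger parallel gripper is mounted at the origin on the work surface. World frame = base frame: x ahead of the robot, y to its left, z up, the work surface at z = 0. Lengths are in m, angles in rad, forces in N, time in s.
With the tool pointing down it reaches from about 0.425 to 0.95 m from the base axis. Payload 3.5 kg.
Tool frame: the origin (TCP) lies midway between the tips of the shut fingers; the grasp point (between the pads) lies 19 mm behind it; z points along the fingers, y is the line along which they close (so a half turn about z gives the same grasp; the last joint's range is limited). The gripper opens to 85 mm and grips with 20 to 120 N. Pads are 22 mm wide; open, the fingers measure 114 mm over their backs; the gripper's body (76 mm by 85 mm) begins 54 mm behind the grasp point. The pads swing forward as they close: fully open they stand 13 mm farther back than shut.
Start: joints at [1.135, 0.286, 1.577, -0, 1.279, -0.15], TCP at [0.19, 0.648, 0.231] pointing down, gripper open.
Joint ranges: [-2.77, 2.77], [-0.9, 2.22], [0.21, 2.48], [-1.53, 4.67], [0.24, 2.81], [-2.84, 2.84]. Speed limits (rad/s): [2.79, 2.79, 3.14, 3.14, 3.14, 3.14].

INTERFACE

Orientations are given as a unit quaternion [x, y, z, w].
In Python, from plant import ctrl, cams, order gives the robot as it stands.
- The arm moves only by the tool move_arm, never from a script. Its argument "plan" is one flat list of numbers, 7 for each row, row after row: the shift along the world's x, y, z in mm, then the turn, a rotation vector about the world's x, y, z in degrees, then the finger opening in mm, from 0 to 85.4. A call has 1 to 12 rows; each row shifts and turns the commanded pose from where the row before left it; what a row does not reach is not made up. A row lasts 1/10 s, in which the tool goes at most 50 mm and 8.59 degrees, less where a joint would pass 70% of its speed; a pose out of reach is approached as far as the arm can. A call is refused whole if a number of a shift passes 50 or a number of a turn 8.59, either way. A call with a gripper value outside its range is refused whole. The fingers move at their own pace and stop on an object; "newtons" is the grip in N (left out, the last holds). Time passes only in rows, so rows that do not move let the fingers close. It gives the time, the measured TCP pose, the force, the opening and the grip force at its end, in the units of the state.
- ctrl.get_state(): the state, without advancing time (a new reading comes with each control period).
- cams.read_camera(name): name is "scene" or "side" or "wrist"; returns a dict with "color" (384x512x3 uint8, red, green, blue), "fov_y" (degrees; the focal length in pixels is half the picture's height over the tangent of half this angle, whatever the lens; pixels are square), "cx", "cy" (the principal point, pixels), "origin" and "orientation" of the camera in the world; the wrist camera has in their place "T_tool_cam" (4x4, takes a point from camera to tool coordinates, whose origin is the TCP and whose axes are the flange's). Camera axes: x right, y up, looking along -z (the intrinsics and any distortion apply to the point x, -y, -z); pixel columns grow to the right and rows downward; lengths in m; the calibration is good to about 2 mm. A picture is of the moment at which its call begins: read the wrist's pose just before it. There is no depth.
- order.sign_off(): hands the job in; it is judged then, once.
The state is a dict: "time": time; "qpos": joint angles; "dq": joint speeds; "joint_efforts": joint torques, N m; "eef_pos": TCP position; "tcp_rot": TCP orientation; "contact_force": force on the tool from outside, world axes, zero at the start; "wrist_torque": the same for the moment, N m; "opening": opening from 0.0 (shut) to 1.0 (fully open); "finger_force": force on a finger pad.
Only numpy, scipy, OpenCV 4.12 (cv2) and the standard library are available. Lean on these libraries where they do the work, as an engineer would, in place of code of your own. Each camera call takes 0.05 s, during which the arm holds its last target. There are 200 camera calls.

TASK

Lay the plywood plaque gently, not dropped, on the cork-faced platform of the green gluing stand, square and centred so that no edge overhangs the cork, and let go of it. Then press straight down on its middle with a steady push of about 12 newtons (never over 20) for two seconds and leave it lying there, still with no edge over the cork. Do not shove hard against the stand, and leave the glue bottle, jar, screwdriver and offcut where they are.

Things in the scene. Friction and masses are not known exactly. Their poses are not given: they have to be found in the camera images.
- plaque: Loose rectangular plaque of pale birch plywood, 90 mm (its x) by 56 mm (its y) by 12 mm thick, about 40 g, lying flat on the bench. Origin: centre of its underside; z up through the thickness. Either long end may lead.
- corner_a (a point): Corner of the plaque's underside, at (+45, +28, 0) mm in the plaque's frame.
- corner_b (a point): Corner of the plaque's underside, at (-45, +28, 0) mm in the plaque's frame.
- corner_c (a point): Corner of the plaque's underside, at (-45, -28, 0) mm in the plaque's frame.
- corner_d (a point): Corner of the plaque's underside, at (+45, -28, 0) mm in the plaque's frame.
- stand: Green steel gluing stand, fixed to the bench: a base 150 mm (its x) by 116 mm (its y) by 26 mm high, origin at the centre of its underside. In its middle, with the same axes, a 42 mm thick round post carries the sprung platform, 59 to 74 mm above the bench; under the platform's rim is a free gap of 33 mm down to the base.
- cork_top (a point): Centre of the cork's upper face, 74 mm above the bench at rest. Platform: steel plate with cork of the same outline, 92 mm (x) by 58 mm (y), 15 mm thick in all, edges upright: fingertips sliding the plaque inward, reaching some mm below the cork, are stopped by the platform's edge once flush. The plaque is 2 mm smaller than the cork each way. z up; sinks with the platform.
- platform (a joint): How far the platform has sunk on its spring, m: 0 at rest, stop at 0.006. It moves straight down only, does not tilt and is rigid sideways; stiff spring, 12 N per mm (a 12 N push sinks it 1 mm), springs back when let go.
- glue: White glue bottle with orange cap, 52 mm across, 130 mm high, standing on the bench; origin at the centre of its foot. Leave it alone.
- jar: Glass jar with red lid, 56 mm across, 65 mm high, standing on the bench; origin at the centre of its foot. Leave it alone.
- driver: Screwdriver with orange handle, 170 mm long, lying on the bench; x along the shaft. Leave it alone.
- offcut: L-shaped plywood offcut, 85 mm by 76 mm, 6 mm thick, lying flat on the bench; origin at the middle of its 85 mm limb. Leave it alone.
There are look-alikes about, which are no part of the job. Leave any pink or red look-alike of the plaque alone. Several things look just like the stand: the one meant starts farthest to the robot's left.

How it is judged:
By the outcome, as a careful person would: the job done as asked, in the order asked, and still so for the second after the job is handed in, with the robot touching nothing.
It also fails if it takes over 72 s, if anything falls off the work surface, if the arm or the gripper's body presses on something with over 40 N, if the wrist force passes 120 N, or if a joint passes its speed limit or range.

## Working session

There is one attempt and no reset: what is moved stays moved. The work goes in short steps, Python scripts to look and compute and a tool call to move; the robot and the scene stay as the last step left them, time stands still between calls to the robot, and variables do not carry over. Pictures are saved under pics/ and viewed, at most 10 in all, crops included, and the job is handed in when it is done.

Besides the shell and the picture viewer there is one more tool, called by a JSON object that holds its "method" and its "body". move_arm: Moves the arm, as the interface text tells. Its arguments: {"type":"object","properties":{"plan":{"type":"array","items":{"type":"number"}},"newtons":{"type":"number"}},"required":["plan"]}

```bash
ls; mkdir -p pics; python3 - <<'E'
from plant import ctrl,cams,order
import cv2,numpy as np
ims=[]
for n in ["scene","side","wrist"]:
    s=ctrl.get_state(); c=cams.read_camera(n)
    cv2.imwrite(f"pics/{n}0.png",c["color"][:,:,::-1])
    print(n,{k:v for k,v in c.items() if k!="color"}); np.save(f"pics/{n}0.npy",c,allow_pickle=True)
print(s)
E
```

```text
pics
scene {'fov_y': 50.80369579361331, 'cx': 254.96821873397434, 'cy': 193.02645968077033, 'origin': array([ 0.93038166, -0.44231895,  0.91839998]), 'orientation': array([0.2784939 , 0.09964106, 0.30701681, 0.90457365])}
side {'fov_y': 45.495698801788805, 'cx': 259.8398082089374, 'cy': 191.75171675477088, 'origin': array([ 0.4854654 , -0.83538558,  0.92590304]), 'orientation': array([ 0.38129325, -0.01437648, -0.05627515,  0.9226277 ])}
wrist {'fov_y': 62.055758860473624, 'cx': 253.7952410964398, 'cy': 189.81774494719855, 'T_tool_cam': array([[-2.10172241e-04,  9.63896615e-01,  2.66276681e-01,
         6.71326108e-02],
       [ 9.99999970e-01,  2.36905116e-04, -6.82741163e-05,
        -1.10680998e-04],
       [-1.28891498e-04,  2.66276658e-01, -9.63896636e-01,
        -1.42430330e-01],
       [ 0.00000000e+00,  0.00000000e+00,  0.00000000e+00,
         1.00000000e+00]])}
{'time': 0.1, 'qpos': array([ 1.13503015e+00,  2.87108783e-01,  1.57801815e+00,  3.58090463e-06,
        1.27859357e+00, -1.49976791e-01]), 'dq': array([-9.29474951e-04, -1.84893657e-03, -3.44386741e-03,  3.00762438e-04,
       -4.39680347e-05, -2.39810360e-03]), 'joint_efforts': array([ 8.27353379e-04, -4.07292938e+01, -2.93700743e+01, -1.51544386e-04,
        3.42794061e-03, -2.08642251e-05]), 'eef_pos': array([0.18999803, 0.64709708, 0.2300711 ]), 'tcp_rot': array([ 1.42409330e-01,  9.89807280e-01, -1.01812705e-03, -3.08798987e-04]), 'contact_force': array([ 0.09830038, -0.39108158,  0.1315407 ]), 'wrist_torque': array([ 0.0544276 ,  0.0364849 , -0.03211515]), 'finger_force': 0.0, 'opening': 0.9995671952325709}
```

View pics/scene0.png

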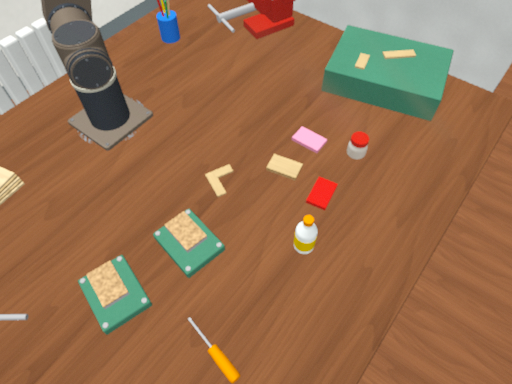

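View pics/side0.png

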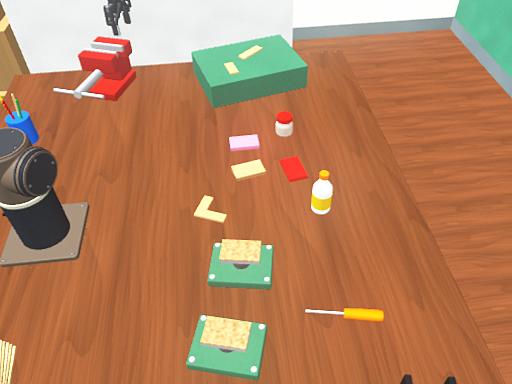

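The scene picture shows two stands with cork tops at scene (188,232) and (108,283). The pale plaque is at scene (284,166), with a pink look-alike at (310,138), a red one at (321,192), and an L-shaped offcut at (219,180). Next I measure these by casting rays.

```bash
cat > h.py <<'E'
import numpy as np,cv2
from scipy.spatial.transform import Rotation as R
def pose(c,s=None):
    if "origin" in c: return np.array(c["origin"]),R.from_quat(c["orientation"]).as_matrix()
    T=np.eye(4);T[:3,:3]=R.from_quat(s["tcp_rot"]).as_matrix();T[:3,3]=s["eef_pos"]
    T=T@c["T_tool_cam"]; return T[:3,3],T[:3,:3]
def f(c): return 192/np.tan(np.radians(c["fov_y"]/2))
def cast(c,uv,z,s=None):
    o,M=pose(c,s);uv=np.atleast_2d(np.asarray(uv,float))
    d=np.c_[(uv[:,0]-c["cx"])/f(c),-(uv[:,1]-c["cy"])/f(c),-np.ones(len(uv))]@M.T
    return o+d*((z-o[2])/d[:,2])[:,None]
def proj(c,P,s=None):
    o,M=pose(c,s);p=(np.atleast_2d(P)-o)@M
    return np.c_[c["cx"]+f(c)*p[:,0]/-p[:,2],c["cy"]-f(c)*p[:,1]/-p[:,2]]
def rect(c,mask,z,s=None):
    """largest blobs: min-area rectangle of the outline cast on plane z"""
    out=[]
    for k in cv2.findContours(mask.astype(np.uint8),0,cv2.CHAIN_APPROX_NONE)[0]:
        if cv2.contourArea(k)<60: continue
        P=cast(c,k[:,0]+0.0,z,s)[:,:2]*1000
        (x,y),(w,h),a=cv2.minAreaRect(P.astype(np.float32))
        if w<h: w,h,a=h,w,a+90
        out.append((k[:,0].mean(0).round(),round(x,1),round(y,1),round(w,1),round(h,1),round((a+90)%180-90,1)))
    return out
def hsv(c): return cv2.cvtColor(c["color"],cv2.COLOR_RGB2HSV)
E
python3 - <<'E'
from h import *
for n in ["scene","side"]:
    c=np.load(f"pics/{n}0.npy",allow_pickle=True).item()
    H=hsv(c)
    pts={"scene":[(284,166),(188,232),(108,283),(170,240)],"side":[(249,170),(241,250),(226,332),(222,265)]}[n]
    print(n,[H[v,u].tolist() for u,v in pts])
    pale=(H[...,0]>14)&(H[...,0]<30)&(H[...,1]>50)&(H[...,2]>190)
    for z in (.012,.074): print(z,*rect(c,pale,z),sep="\n ")
    g=(H[...,0]>65)&(H[...,0]<90)&(H[...,1]>120)
    print("green",*rect(c,g,.026),sep="\n ")
c=np.load("pics/scene0.npy",allow_pickle=True).item()["color"][110:330,60:400,::-1]
cv2.imwrite("pics/crop0.png",cv2.resize(c,None,fx=2.3,fy=2.3,interpolation=2))
E
```

```text
scene [[20, 87, 248], [17, 98, 235], [18, 95, 246], [77, 113, 169]]
0.012
 (array([223., 363.]), 755.6, -340.8, 86.9, 24.7, -11.9)
 (array([106., 283.]), 420.7, -372.9, 100.7, 62.9, -16.5)
 (array([308., 220.]), 704.8, 60.8, 34.6, 28.6, 84.1)
 (array([185., 230.]), 470.4, -154.9, 100.8, 63.4, -10.5)
 (array([  9., 183.]), -22.9, -335.0, 132.2, 60.6, -32.6)
 (array([219., 178.]), 445.5, 27.2, 87.4, 77.4, -24.6)
 (array([284., 165.]), 551.6, 171.0, 92.0, 57.6, 12.4)
 (array([362.,  60.]), 498.7, 716.1, 80.1, 33.3, -77.2)
 (array([399.,  53.]), 583.2, 828.0, 110.5, 36.7, 43.3)
0.074
 (array([223., 363.]), 767.6, -347.7, 81.0, 23.0, -11.9)
 (array([106., 283.]), 455.6, -377.6, 93.8, 58.6, -16.5)
 (array([308., 220.]), 720.2, 26.3, 32.2, 26.6, 84.1)
 (array([185., 230.]), 501.9, -174.5, 93.9, 59.1, -10.5)
 (array([  9., 183.]), 42.3, -342.3, 123.1, 56.5, -32.6)
 (array([219., 178.]), 478.6, -4.9, 81.4, 72.1, -24.6)
 (array([284., 165.]), 577.5, 129.0, 85.7, 53.7, 12.4)
 (array([362.,  60.]), 528.2, 636.9, 74.6, 31.0, -77.2)
 (array([399.,  53.]), 606.9, 741.1, 102.9, 34.2, 43.3)
green
 (a
[... 619 characters left out ...]
 40.1, 43.4)
 (array([ 4., 23.]), -452.5, 1303.5, 184.5, 38.1, -74.6)
0.074
 (array([  6., 362.]), 29.1, -386.2, 96.3, 23.7, -74.6)
 (array([226., 332.]), 455.0, -378.0, 93.8, 60.1, -16.2)
 (array([363., 314.]), 740.3, -373.1, 80.2, 25.9, -11.8)
 (array([240., 250.]), 501.2, -174.7, 93.7, 61.3, -10.5)
 (array([208., 211.]), 444.3, -34.7, 82.1, 75.0, -24.6)
 (array([322., 201.]), 722.3, -46.2, 62.1, 54.5, 78.9)
 (array([247., 170.]), 547.1, 99.4, 87.6, 61.4, 13.6)
 (array([231.,  68.]), 538.8, 647.9, 80.0, 33.4, -75.1)
 (array([250.,  52.]), 617.2, 752.7, 110.4, 37.4, 43.4)
 (array([ 4., 23.]), -388.8, 1158.4, 172.0, 35.5, -74.6)
green
 (array([485.,  24.]), 1611.7, 892.6, 706.3, 228.4, 62.4)
```

View pics/crop0.png

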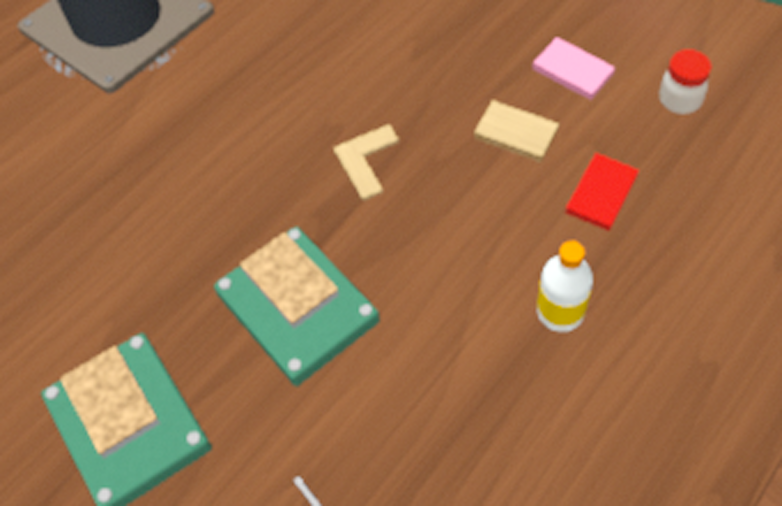

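Stand candidates are scene (185,230) → y≈-175 mm and scene (106,283) → y≈-378 mm. The first is farther to the robot's left, so it is the one meant, and the crop confirms it. The plaque is the plain birch rectangle at scene (284,165), about 92x58 mm as measured; the pink and red ones are look-alikes. I go above the plaque.

{"method": "move_arm", "body": {"plan": [30,-39.5,-2,0,0,2.4,85,30,-39.5,-2,0,0,2.4,85,30,-39.5,-2,0,0,2.4,85,30,-39.5,-2,0,0,2.4,85,30,-39.5,-2,0,0,2.4,85,30,-39.5,-2,0,0,2.4,85,30,-39.5,-2,0,0,2.4,85,30,-39.5,-2,0,0,2.4,85,30,-39.5,-2,0,0,2.4,85,30,-39.5,-2,0,0,2.4,85,30,-39.5,-2,0,0,2.4,85,30,-39.5,-2,0,0,2.4,85]}}

```text
time: 1.35
eef_pos: [0.551, 0.1718, 0.2071]
tcp_rot: [-0.109, 0.994, 0.0, -0.0]
contact_force: [0.5, -0.0, 0.2]
opening: 0.995
finger_force: 0.0
```

{"method": "move_arm", "body": {"plan": [0,0,-15,0,0,0,85,0,0,-15,0,0,0,85,0,0,-15,0,0,0,85,0,0,0,0,0,0,85,0,0,0,0,0,0,85]}}

```text
time: 1.85
eef_pos: [0.5491, 0.1748, 0.1614]
tcp_rot: [-0.109, 0.994, 0.0, -0.001]
contact_force: [0.4, -0.2, 0.8]
opening: 0.998
finger_force: 0.0
```

```bash
python3 - <<'E'
from h import *
from plant import ctrl,cams
s=ctrl.get_state();c=cams.read_camera("wrist")
cv2.imwrite("pics/w1.png",c["color"][:,:,::-1])
H=hsv(c);pale=(H[...,0]>12)&(H[...,0]<32)&(H[...,1]>40)&(H[...,2]>170)
M=R.from_quat(s["tcp_rot"]).as_matrix()
print(s["time"],s["eef_pos"]*1000,np.degrees(np.arctan2(M[1,0],M[0,0])),M[:,2],s["contact_force"])
print(*rect(c,pale,.012,s),sep="\n")
E
```

```text
1.85 [549.10940331 174.81019172 161.43645702] -167.4594707422841 [-1.82290831e-03 -1.42207014e-04 -9.99998328e-01] [ 0.42900632 -0.15002252  0.79796965]
(array([ 48., 295.]), 718.1, -6.2, 32.2, 18.3, -66.1)
(array([251., 173.]), 549.5, 171.7, 92.1, 57.5, 12.5)
(array([156.,   8.]), 432.6, 65.8, 43.3, 20.0, -77.5)
(array([79., 19.]), 447.8, 3.6, 47.6, 26.5, -24.8)
```

View pics/w1.png

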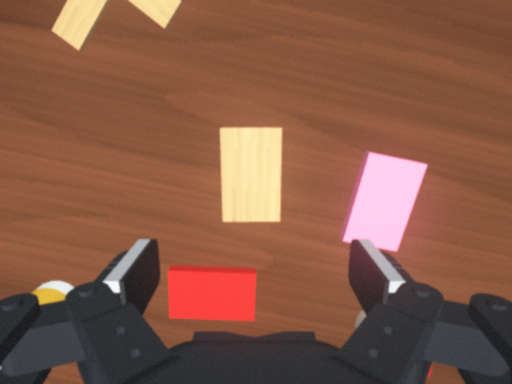

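Plaque at (549.5,171.7), yaw 12.5°, which matches the tool; it is at wrist pixel (251,173). Pink (385,200) and red (212,293) are clear of the fingers. I descend.

{"method": "move_arm", "body": {"plan": [0.4,-3,-20,0,0,0,75,0,0,-25,0,0,0,75,0,0,-30,0,0,0,75,0,0,-30,0,0,0,75,0,0,-25,0,0,0,75,0,0,-15,0,0,0,75,0,0,-7,0,0,0,75,0,0,-4,0,0,0,75,0,0,-3,0,0,0,75,0,0,0,0,0,0,75,0,0,0,0,0,0,75]}}

```text
time: 3.0
eef_pos: [0.5514, 0.1707, 0.0043]
tcp_rot: [-0.108, 0.994, 0.0, 0.001]
contact_force: [0.8, -0.9, 0.2]
opening: 0.876
finger_force: 0.0
```

```bash
python3 - <<'E'
from h import *
from plant import ctrl,cams
s=ctrl.get_state();print(s["eef_pos"]*1000,s["contact_force"],s["opening"])
c=cams.read_camera("wrist");cv2.imwrite("pics/w2.png",c["color"][:,:,::-1])
E
```

```text
[551.43081709 170.73245201   4.29028443] [ 0.81970113 -0.86526649  0.21648579] 0.8760959769148554
```

View pics/w2.png

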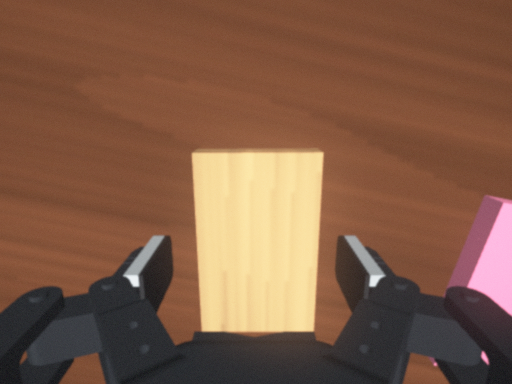

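The plaque (cols 193–322) sits between the fingers (cols 172 and 337). I lower a little and close.

{"method": "move_arm", "body": {"plan": [0,0,-2,0,0,0,64,0,0,-2,0,0,0,62,0,0,-1,0,0,0,60,0,0,0,0,0,0,50,0,0,0,0,0,0,50,0,0,0,0,0,0,50,0,0,0,0,0,0,50,0,0,0,0,0,0,50], "newtons": 30}}

```text
time: 3.85
eef_pos: [0.5505, 0.1706, -0.0018]
tcp_rot: [-0.108, 0.994, 0.0, -0.0]
contact_force: [0.3, -0.3, -0.7]
opening: 0.644
finger_force: 33.0
```

{"method": "move_arm", "body": {"plan": [0,0,4,0,0,0,50,0,0,10,0,0,0,50,0,0,22,0,0,0,50,0,0,30,0,0,0,50,0,0,30,0,0,0,50,0,0,30,0,0,0,50,0,0,30,0,0,0,50,0,0,12,0,0,0,50,0,0,4,0,0,0,50]}}

```text
time: 4.75
eef_pos: [0.5516, 0.1708, 0.1727]
tcp_rot: [-0.108, 0.994, 0.0, 0.002]
contact_force: [1.1, 0.6, -0.6]
opening: 0.644
finger_force: 33.0
```

{"method": "move_arm", "body": {"plan": [-2.4,-16,0,0,0,-1,50,-5,-36,0,0,0,-2.4,50,-5,-36,0,0,0,-2.4,50,-5,-36,0,0,0,-2.4,50,-5,-36,0,0,0,-2.4,50,-5,-36,0,0,0,-2.4,50,-5,-36,0,0,0,-2.4,50,-5,-36,0,0,0,-2.4,50,-5,-36,0,0,0,-2.4,50,-5,-30,0,0,0,-2.4,50,-1,-12,0,0,0,-0.4,50,0,0,0,0,0,0,50]}}

```text
time: 5.95
eef_pos: [0.5009, -0.1766, 0.1686]
tcp_rot: [0.094, 0.996, 0.001, -0.001]
contact_force: [-0.0, -1.2, -1.1]
opening: 0.645
finger_force: 33.0
```

```bash
python3 - <<'E'
from h import *
from plant import ctrl,cams
for i in range(3):
    s=ctrl.get_state();c=cams.read_camera("wrist")
    M=R.from_quat(s["tcp_rot"]).as_matrix()
    print(s["eef_pos"]*1000,np.degrees(np.arctan2(M[1,0],M[0,0])),M[:,2].round(4),s["opening"],s["finger_force"])
np.save("pics/w3.npy",[c,s],allow_pickle=True)
H=hsv(c);pale=(H[...,0]>12)&(H[...,0]<32)&(H[...,1]>40)&(H[...,2]>170)
z=s["eef_pos"][2]+.0155
print(*rect(c,pale,z,s),sep="\n")
print(*rect(c,pale,.074,s),sep="\n")
cv2.imwrite("pics/w3.png",c["color"][:,:,::-1])
E
```

```text
[ 500.86421783 -176.63238135  168.56852686] 169.25011196082954 [-0.0028  0.0016 -1.    ] 0.6454706825123026 32.98761248588562
[ 501.23522369 -175.46412212  168.83010352] 169.3362609449877 [-0.0023  0.0019 -1.    ] 0.644927466834733 32.98744261264801
[ 501.52626441 -174.75554499  169.10456417] 169.41516319434214 [-0.002   0.0017 -1.    ] 0.645275620395214 32.98731207847595
(array([445., 343.]), 561.1, -93.2, 10.5, 2.4, 34.2)
(array([254., 231.]), 493.0, -173.3, 96.3, 55.6, -10.5)
(array([ 10., 182.]), 449.0, -265.8, 49.6, 11.0, -21.3)
(array([458.,  53.]), 437.5, -82.9, 35.7, 31.0, -24.4)
(array([445., 343.]), 670.2, -32.7, 19.6, 4.4, 34.2)
(array([254., 231.]), 542.9, -182.4, 180.1, 104.0, -10.5)
(array([ 10., 182.]), 460.5, -355.4, 92.8, 20.5, -21.3)
(array([458.,  53.]), 438.9, -13.4, 66.8, 58.0, -24.4)
```

View pics/w3.png

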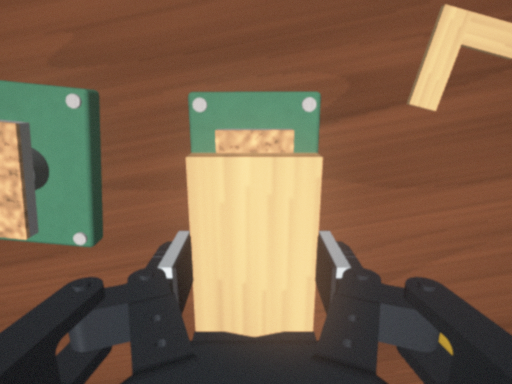

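The view shows the held plaque at cols 188–322, with its front edge at row ~155. Behind it is the stand's cork strip, cols 215–294, with its front edge at row ~129. I measure both in the tool frame.

```bash
python3 - <<'E'
from h import *
c,s=np.load("pics/w3.npy",allow_pickle=True)
H=hsv(c).astype(int)
for u in (240,270): print([tuple(H[v,u][1:]) for v in range(124,164,1)])
for v in (137,142,146): print([ (u,*H[v,u]) for u in list(range(211,220))+list(range(289,299))])
for v in (200,): print([ (u,*H[v,u]) for u in list(range(186,196))+list(range(314,324))])
E
```

```text
[(np.int64(82), np.int64(147)), (np.int64(83), np.int64(148)), (np.int64(81), np.int64(148)), (np.int64(74), np.int64(151)), (np.int64(45), np.int64(148)), (np.int64(41), np.int64(154)), (np.int64(85), np.int64(191)), (np.int64(110), np.int64(213)), (np.int64(111), np.int64(228)), (np.int64(109), np.int64(232)), (np.int64(105), np.int64(238)), (np.int64(102), np.int64(242)), (np.int64(100), np.int64(245)), (np.int64(101), np.int64(246)), (np.int64(101), np.int64(246)), (np.int64(102), np.int64(245)), (np.int64(105), np.int64(243)), (np.int64(106), np.int64(241)), (np.int64(108), np.int64(236)), (np.int64(110), np.int64(231)), (np.int64(111), np.int64(229)), (np.int64(113), np.int64(228)), (np.int64(112), np.int64(228)), (np.int64(112), np.int64(230)), (np.int64(107), np.int64(235)), (np.int64(105), np.int64(240)), (np.int64(106), np.int64(241)), (np.int64(106), np.int64(239)), (np.int64(110), np.int64(228)), (np.int64(116), np.int64(207)), (np.int64(115), np.int64(191)), (np.int64(116), np.int64(187)), (np.int64(110), np.int64(211)), (np.int64(98), np.int64(239)), (np.int64(90), np.i
[... 4624 characters left out ...]
p.int64(19), np.int64(100), np.int64(238)), (193, np.int64(19), np.int64(100), np.int64(239)), (194, np.int64(19), np.int64(99), np.int64(240)), (195, np.int64(19), np.int64(97), np.int64(242)), (314, np.int64(20), np.int64(97), np.int64(244)), (315, np.int64(19), np.int64(98), np.int64(242)), (316, np.int64(19), np.int64(98), np.int64(242)), (317, np.int64(19), np.int64(101), np.int64(240)), (318, np.int64(19), np.int64(99), np.int64(240)), (319, np.int64(17), np.int64(107), np.int64(232)), (320, np.int64(14), np.int64(117), np.int64(201)), (321, np.int64(12), np.int64(132), np.int64(159)), (322, np.int64(11), np.int64(138), np.int64(144)), (323, np.int64(12), np.int64(142), np.int64(142))]
```

```bash
python3 - <<'E'
from h import *
c,s=np.load("pics/w3.npy",allow_pickle=True)
M=R.from_quat(s["tcp_rot"]).as_matrix();p=s["eef_pos"]
def tool(uv,z): return ((cast(c,uv,z,s)-p)@M*1000).round(1)
ztop=p[2]+.0138
print("plaque front top corners",tool([(187.5,156),(321.5,156)],ztop))
print("plaque sides row200/320",tool([(187.9,200),(320.2,200)],ztop))
print("cork front/sides",tool([(255,129.8),(215,142),(293.5,142),(215,150),(293.5,150)],.074))
# bolts/ base edge for yaw
H=hsv(c);g=(H[...,0]>60)&(H[...,0]<85)&(H[...,1]>60);g[:,:150]=0;g[:,350:]=0
ys=[(u,np.where(g[:,u])[0].min()) for u in range(195,316,10)]
T=tool(ys,.026);print("base edge slope deg",np.degrees(np.polyfit(T[:,1],T[:,0],1)[0]))
ys=[(u,130-1+np.argmax(hsv(c)[129:,u,1]>80)) for u in range(222,290,6)]
E
```

```text
plaque front top corners [[ 45.9 -27.1 -13.7]
 [ 45.8  27.4 -13.7]]
plaque sides row200/320 [[ 27.2 -27.9 -13.8]
 [ 27.1  27.9 -13.7]]
cork front/sides [[ 47.2   0.8  95.2]
 [ 38.3 -28.9  95.2]
 [ 38.3  29.3  95.2]
 [ 32.4 -29.1  95.1]
 [ 32.3  29.5  95.2]]
base edge slope deg 0.441370003145849
```

Plaque and cork line up within about half a millimetre. I descend to just above the cork and check again.

{"method": "move_arm", "body": {"plan": [0,0,-8,0,0,0,50,0,0,-16,0,0,0,50,0,0,-20,0,0,0,50,0,0,-20,0,0,0,50,0,0,-14,0,0,0,50,0,0,-8,0,0,0,50,0,0,-3,0,0,0,50,0,0,0,0,0,0,50,0,0,0,0,0,0,50,0,0,0,0,0,0,50]}}

```text
time: 7.1
eef_pos: [0.5029, -0.1758, 0.0823]
tcp_rot: [0.092, 0.996, -0.0, 0.001]
contact_force: [0.3, -0.3, -0.0]
opening: 0.645
finger_force: 33.0
```

```bash
cat > look.py <<'E'
import sys
from h import *
from plant import ctrl,cams
s=ctrl.get_state();c=cams.read_camera("wrist")
np.save(f"pics/{sys.argv[1]}.npy",[c,s],allow_pickle=True)
cv2.imwrite(f"pics/{sys.argv[1]}.png",c["color"][:,:,::-1])
M=R.from_quat(s["tcp_rot"]).as_matrix()
print(s["time"],(s["eef_pos"]*1000).round(2),np.degrees(np.arctan2(M[1,0],M[0,0])).round(2),M[:,2].round(4),s["contact_force"].round(1),s["opening"]*85.4,s["finger_force"])
E
python3 look.py w4
```

```text
7.1 [ 502.91 -175.76   82.31] 169.42 [ 0.0017 -0.001  -1.    ] [ 0.3 -0.3 -0. ] 55.0811946300367 32.986841797828674
```

View pics/w4.png

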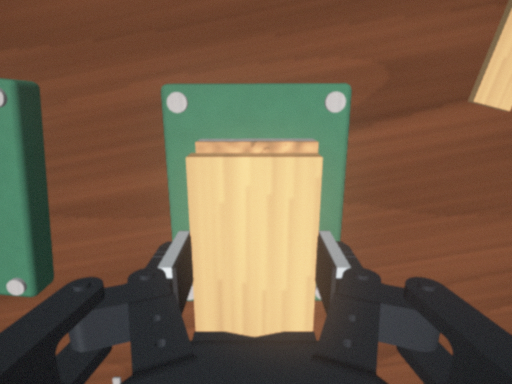

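Cork strip: cols 196–318, front edge at row ~141. Plaque: front row ~155, cols 187–322.

```bash
python3 - <<'E'
from h import *
c,s=np.load("pics/w4.npy",allow_pickle=True)
M=R.from_quat(s["tcp_rot"]).as_matrix();p=s["eef_pos"]
def tool(uv,z): return ((cast(c,uv,z,s)-p)@M*1000).round(2)
H=hsv(c).astype(int)
isw=(H[...,0]<35)&(H[...,1]>75)
rows=[(u,np.argmax(isw[130:155,u])+130) for u in range(202,315,8)]
cols=[(np.argmax(isw[v,180:])+180,340-np.argmax(isw[v,340:180:-1])) for v in range(144,152)]
print(rows);print(cols)
T=tool(rows,.074);print("cork front x",T[:,0].mean(),"slope",np.degrees(np.polyfit(T[:,1],T[:,0],1)[0]))
for k in (0,1): print(tool([(q[k]+(-.5 if k==0 else .5),v) for q,v in zip(cols,range(144,152))],.074).mean(0))
zt=p[2]+.0138
print("plaque front", tool([(187.5,156),(321.5,156)],zt))
E
```

```text
[(202, np.int64(142)), (210, np.int64(142)), (218, np.int64(142)), (226, np.int64(142)), (234, np.int64(142)), (242, np.int64(141)), (250, np.int64(142)), (258, np.int64(141)), (266, np.int64(141)), (274, np.int64(141)), (282, np.int64(141)), (290, np.int64(141)), (298, np.int64(142)), (306, np.int64(141)), (314, np.int64(141))]
[(np.int64(195), np.int64(318)), (np.int64(195), np.int64(318)), (np.int64(195), np.int64(318)), (np.int64(195), np.int64(317)), (np.int64(195), np.int64(317)), (np.int64(195), np.int64(317)), (np.int64(196), np.int64(317)), (np.int64(196), np.int64(317))]
cork front x 49.10066666666668 slope 0.5370922784133579
[ 46.265   -28.00375   8.245  ]
[46.25625 30.15625  8.21   ]
plaque front [[ 45.88 -27.02 -13.87]
 [ 45.87  27.37 -13.9 ]]
```

{"method": "move_arm", "body": {"plan": [-2,1.2,-3,0,0,0.3,50,0,0,0,0,0,0,50,0,0,0,0,0,0,50,0,0,0,0,0,0,50,0,0,0,0,0,0,50,0,0,0,0,0,0,50]}}

```text
time: 7.75
eef_pos: [0.5003, -0.1742, 0.0783]
tcp_rot: [0.09, 0.996, -0.0, 0.0]
contact_force: [-0.5, -0.3, -0.3]
opening: 0.644
finger_force: 33.0
```

```bash
python3 look.py w5; cat > meas.py <<'E'
import sys
from h import *
c,s=np.load(f"pics/{sys.argv[1]}.npy",allow_pickle=True)
M=R.from_quat(s["tcp_rot"]).as_matrix();p=s["eef_pos"]
def tool(uv,z): return ((cast(c,uv,z,s)-p)@M*1000).round(2)
G=cv2.GaussianBlur(c["color"],(0,0),.7);H=cv2.cvtColor(G,cv2.COLOR_RGB2HSV).astype(int)
isw=(H[...,0]<35)&(H[...,1]>75)
us=range(202,315,4)
T=tool([(u,np.argmax(isw[130:158,u])+129.5) for u in us],.074);print("cork front x",T[:,0].mean(),"slope",np.degrees(np.polyfit(T[:,1],T[:,0],1)[0]))
v0=int(np.median([np.argmax(isw[130:158,u])+130 for u in us]))+2
for v in (v0,v0+2,v0+4):
    a,b=np.argmax(isw[v,180:])+179.5,340-np.argmax(isw[v,340:180:-1])+.5
    print(v,a,b,"cork y",tool([(a,v),(b,v)],.074)[:,1],"mid",tool([(a,v),(b,v)],.074)[:,1].mean())
zt=p[2]+.0138
V=H[...,2]
e=[(u,150+np.argmax(np.diff(V[150:164,u]))+.5) for u in us]
T=tool(e,zt);print("plaque front x",np.median(T[:,0]),"slope",np.degrees(np.polyfit(T[:,1],T[:,0],1)[0]))
for v in (175,190,205):
    a,b=np.argmax(isw[v,150:]&(V[v,150:]>190))+149.5,340-np.argmax((isw[v]&(V[v]>190))[340:180:-1])+.5
    print("plaque y",a,b,tool([(a,v),(b,v)],zt)[:,1],tool([(a,v),(b,v)],zt)[:,1].mean())
E
python3 meas.py w4; python3 meas.py w5
```

```text
7.75 [ 500.3  -174.22   78.35] 169.72 [ 1.e-04 -0.e+00 -1.e+00] [-0.5 -0.3 -0.3] 55.00028413567549 32.9867684841156
cork front x 49.2955172413793 slope 0.6336311662806975
144 194.5 317.5 cork y [-28.04  29.89] mid 0.9250000000000007
146 194.5 317.5 cork y [-28.09  29.94] mid 0.9250000000000007
148 195.5 317.5 cork y [-27.66  29.99] mid 1.1649999999999991
plaque front x 45.67 slope 2.1819746956556556e-14
plaque y 186.5 321.5 [-27.88  27.82] -0.02999999999999936
plaque y 187.5 320.5 [-27.83  27.76] -0.034999999999998366
plaque y 188.5 319.5 [-27.77  27.71] -0.02999999999999936
cork front x 46.482068965517236 slope -0.4699016820703249
151 191.5 317.5 cork y [-28.86  29.29] mid 0.21499999999999986
153 190.5 317.5 cork y [-29.37  29.34] mid -0.015000000000000568
155 188.5 319.5 cork y [-30.35  30.32] mid -0.015000000000000568
plaque front x 45.66 slope -0.018059617703878417
plaque y 186.5 321.5 [-27.89  27.84] -0.025000000000000355
plaque y 187.5 320.5 [-27.83  27.78] -0.02499999999999858
plaque y 188.5 319.5 [-27.78  27.72] -0.030000000000001137
```

Aligned: x margin 0.8 mm (ideal is 1), y within 0.2 mm. I lower gently, watching the force.

{"method": "move_arm", "body": {"plan": [0,0,-1,0,0,0,50,0,0,-1,0,0,0,50,0,0,-0.5,0,0,0,50,0,0,-0.5,0,0,0,50,0,0,-0.5,0,0,0,50,0,0,0,0,0,0,50,0,0,0,0,0,0,50]}}

```text
time: 8.5
eef_pos: [0.5003, -0.1742, 0.0748]
tcp_rot: [0.09, 0.996, -0.0, 0.0]
contact_force: [-0.3, -1.0, -0.4]
opening: 0.645
finger_force: 33.0
```

{"method": "move_arm", "body": {"plan": [0,0,-0.5,0,0,0,50,0,0,-0.5,0,0,0,50,0,0,0,0,0,0,50,0,0,0,0,0,0,50]}}

```text
time: 8.9
eef_pos: [0.5002, -0.1742, 0.0738]
tcp_rot: [0.09, 0.996, 0.0, -0.0]
contact_force: [-0.6, 0.3, -0.2]
opening: 0.645
finger_force: 33.0
```

{"method": "move_arm", "body": {"plan": [0,0,-0.5,0,0,0,50,0,0,0,0,0,0,50,0,0,0,0,0,0,50]}}

```text
time: 9.2
eef_pos: [0.5002, -0.1742, 0.0733]
tcp_rot: [0.09, 0.996, 0.0, -0.0]
contact_force: [0.6, 0.1, 0.0]
opening: 0.649
finger_force: 33.0
```

{"method": "move_arm", "body": {"plan": [0,0,-0.5,0,0,0,50,0,0,0,0,0,0,50,0,0,0,0,0,0,50]}}

```text
time: 9.5
eef_pos: [0.5003, -0.1742, 0.0728]
tcp_rot: [0.09, 0.996, 0.0, -0.0]
contact_force: [0.2, -0.2, -1.4]
opening: 0.642
finger_force: 33.0
```

{"method": "move_arm", "body": {"plan": [0,0,-0.5,0,0,0,50,0,0,0,0,0,0,50,0,0,0,0,0,0,50]}}

```text
time: 9.8
eef_pos: [0.5002, -0.1742, 0.0723]
tcp_rot: [0.09, 0.996, 0.0, -0.0]
contact_force: [-0.2, -0.4, -0.4]
opening: 0.643
finger_force: 33.0
```

```bash
python3 look.py w6; python3 meas.py w6
```

```text
9.8 [ 500.24 -174.16   72.29] 169.73 [-1.e-04  1.e-04 -1.e+00] [-0.2 -0.4 -0.4] 54.91843298776399 32.98711717128754
cork front x 46.43413793103447 slope -0.5743233117796316
153 189.5 319.5 cork y [-28.61  29.02] mid 0.20500000000000007
155 188.5 320.5 cork y [-29.1   29.51] mid 0.20500000000000007
157 185.5 321.5 cork y [-30.49  30.  ] mid -0.24499999999999922
plaque front x 45.65 slope -0.01805681725885282
plaque y 186.5 321.5 [-27.89  27.84] -0.025000000000000355
plaque y 187.5 320.5 [-27.83  27.78] -0.02499999999999858
plaque y 188.5 319.5 [-27.78  27.72] -0.030000000000001137
```

{"method": "move_arm", "body": {"plan": [-0.2,0.2,-0.4,0,0,-0.2,50,0,0,0,0,0,0,50,0,0,0,0,0,0,50]}}

```text
time: 10.15
eef_pos: [0.5002, -0.1741, 0.0721]
tcp_rot: [0.091, 0.996, -0.0, 0.0]
contact_force: [-0.3, -0.3, 0.1]
opening: 0.643
finger_force: 33.1
```

{"method": "move_arm", "body": {"plan": [0,0,-0.4,0,0,0,50,0,0,0,0,0,0,50,0,0,0,0,0,0,50]}}

```text
time: 10.45
eef_pos: [0.5002, -0.1741, 0.0719]
tcp_rot: [0.091, 0.996, -0.0, 0.0]
contact_force: [-1.0, -0.1, 2.7]
opening: 0.646
finger_force: 33.3
```

{"method": "move_arm", "body": {"plan": [0,0,-0.4,0,0,0,50,0,0,0,0,0,0,50,0,0,0,0,0,0,50]}}

```text
time: 10.75
eef_pos: [0.5002, -0.1741, 0.0717]
tcp_rot: [0.091, 0.996, -0.0, 0.0]
contact_force: [-2.3, 0.1, 5.9]
opening: 0.645
finger_force: 33.6
```

Contact is made (about 6 N). I relieve slightly and release slowly.

{"method": "move_arm", "body": {"plan": [0,0,0.4,0,0,0,50,0,0,0,0,0,0,55,0,0,0,0,0,0,58,0,0,0,0,0,0,62,0,0,0,0,0,0,70,0,0,0,0,0,0,72,0,0,0,0,0,0,72,0,0,0,0,0,0,72]}}

```text
time: 11.55
eef_pos: [0.5001, -0.174, 0.0714]
tcp_rot: [0.091, 0.996, 0.0, -0.0]
contact_force: [0.0, -0.1, 0.5]
opening: 0.847
finger_force: 0.0
```

```bash
python3 look.py w7; python3 meas.py w7
```

```text
11.55 [ 500.06 -173.96   71.45] 169.52 [-0.e+00  1.e-04 -1.e+00] [ 0.  -0.1  0.5] 72.29112041074849 0.0
cork front x 46.283103448275874 slope 0.12467489116648488
153 188.5 319.5 cork y [-28.88  28.84] mid -0.019999999999999574
155 188.5 319.5 cork y [-28.93  28.89] mid -0.019999999999999574
157 186.5 321.5 cork y [-29.86  29.82] mid -0.019999999999999574
plaque front x 45.25 slope 0.9272900296918422
plaque y 185.5 321.5 [-28.3   27.84] -0.23000000000000043
plaque y 186.5 320.5 [-28.25  27.78] -0.23499999999999943
plaque y 187.5 319.5 [-28.2   27.72] -0.2400000000000002
```

View pics/w7.png

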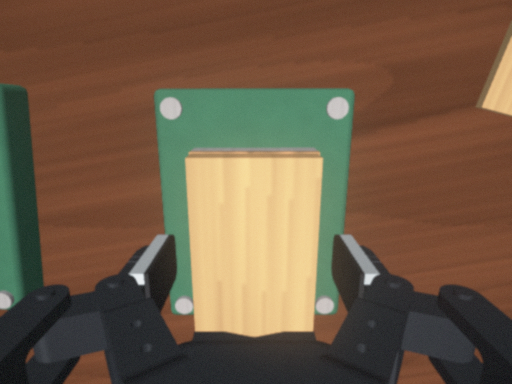

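The plaque is released and lying on the cork, front edge at row ~155 with a thin cork strip showing. I raise for a full view.

{"method": "move_arm", "body": {"plan": [0,0,5,0,0,0,74,0,0,10,0,0,0,78,0,0,20,0,0,0,78,0,0,30,0,0,0,60,0,0,20,0,0,0,30,0,0,10,0,0,0,0,0,0,0,0,0,0,0,0,0,0,0,0,0,0,0,0,0,0,0,0,0,0,0,0,0,0,0,0,0,0,0,0,0,0,0]}}

```text
time: 12.7
eef_pos: [0.4996, -0.1737, 0.1655]
tcp_rot: [0.091, 0.996, 0.0, -0.001]
contact_force: [-0.2, -1.0, -0.4]
opening: -0.001
finger_force: 0.0
```

```bash
python3 look.py w8; python3 - <<'E'
import cv2
a=cv2.imread("pics/w8.png");cv2.imwrite("pics/w8c.png",cv2.resize(a[110:310,150:360],None,fx=2.8,fy=2.8,interpolation=2))
E
```

```text
12.7 [ 499.6  -173.73  165.48] 169.52 [-0.0017  0.001  -1.    ] [-0.2 -1.  -0.4] -0.06934382928438647 0.0
```

View pics/w8c.png

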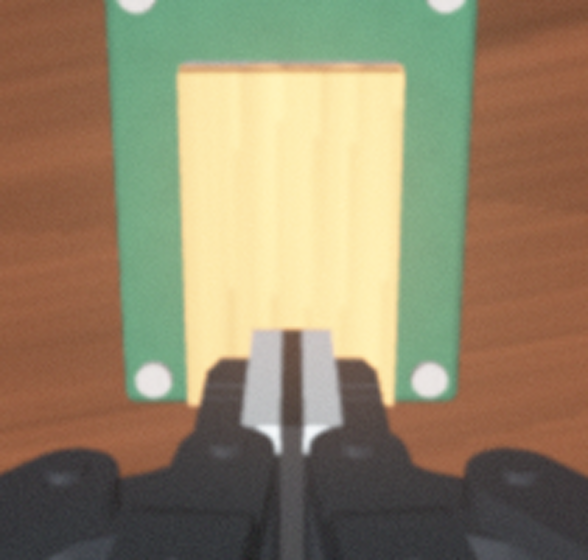

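The whole plaque lies inside the stand's outline and looks square. I measure yaw and centring against the base edges.

```bash
python3 - <<'E'
from h import *
c,s=np.load("pics/w8.npy",allow_pickle=True)
M=R.from_quat(s["tcp_rot"]).as_matrix();p=s["eef_pos"]
def tool(uv,z): return ((cast(c,uv,z,s)-p)@M*1000)
G=cv2.GaussianBlur(c["color"],(0,0),1).astype(float)
f1=G[...,0]-G[...,1]*1.0   # red-green: wood table + , green -
def edge(line,lo,hi,sign):  # subpixel max gradient
    g=sign*np.diff(line[lo:hi]);i=int(np.argmax(g))
    if 0<i<len(g)-1:
        a,b,d=g[i-1:i+2];o=.5*(a-d)/(a-2*b+d) if a-2*b+d else 0
    else:o=0
    return lo+i+o+.5
def fit(uv,z,ax,n):
    T=tool(uv,z);x,y=(T[:,0],T[:,1]) if ax==0 else (T[:,1],T[:,0])
    k=np.polyfit(x,y,1)
    r=y-np.polyval(k,x);m=abs(r)<1;k=np.polyfit(x[m],y[m],1)
    print(n,"at0",round(k[1],2),"slope deg",round(np.degrees(k[0]),2),"resid",round((y-np.polyval(k,x))[m].std(),2),m.mean().round(2));return k
r=G[...,0]
vs=range(142,228,3)
fit([(edge(r[v],205,222,1),v) for v in vs],.086,0,"plaque left")
fit([(edge(r[v],287,304,-1),v) for v in vs],.086,0,"plaque right")
us=range(220,288,3)
fit([(u,edge(r[:,u],131,141,1)) for u in us],.086,1,"plaque front")
fit([(u,edge(r[:,u],127,135,1)) for u in us],.074,1,"cork front?")
vs=range(122,246,3)
fit([(edge(f1[v],180,204,-1),v) for v in vs],.026,0,"base left")
fit([(edge(f1[v],306,328,1),v) for v in vs],.026,0,"base right")
us=range(205,305,3)
fit([(u,edge(f1[:,u],85,125,-1)) for u in us],.026,1,"base front")
E
```

```text
plaque left at0 -28.6 slope deg 0.04 resid 0.04 1.0
plaque right at0 27.85 slope deg -0.04 resid 0.05 1.0
plaque front at0 47.35 slope deg -0.05 resid 0.09 1.0
cork front? at0 46.08 slope deg -0.05 resid 0.09 1.0
base left at0 -57.35 slope deg 0.01 resid 0.05 1.0
base right at0 56.71 slope deg -0.03 resid 0.05 1.0
base front at0 73.82 slope deg 0.15 resid 0.06 1.0
```

```bash
python3 - <<'E'
from h import *
c,s=np.load("pics/w8.npy",allow_pickle=True)
M=R.from_quat(s["tcp_rot"]).as_matrix();p=s["eef_pos"]
print(c["color"][128:140,225:285].mean(1).round())
for v in (131.5,132,133,134,135,135.5,136): print(v,[((cast(c,[(255,v)],z,s)-p)@M*1000)[0,0].round(2) for z in (.086,.074,.059)])
E
```

```text
[[123. 172. 134.]
 [124. 172. 135.]
 [130. 172. 138.]
 [149. 173. 147.]
 [181. 174. 153.]
 [212. 177. 142.]
 [220. 176. 129.]
 [229. 187. 132.]
 [247. 220. 157.]
 [252. 232. 172.]
 [253. 235. 176.]
 [253. 235. 176.]]
131.5 [np.float64(47.37), np.float64(46.3), np.float64(44.97)]
132 [np.float64(47.03), np.float64(45.95), np.float64(44.59)]
133 [np.float64(46.35), np.float64(45.23), np.float64(43.83)]
134 [np.float64(45.67), np.float64(44.51), np.float64(43.06)]
135 [np.float64(44.99), np.float64(43.79), np.float64(42.3)]
135.5 [np.float64(44.65), np.float64(43.43), np.float64(41.92)]
136 [np.float64(44.31), np.float64(43.07), np.float64(41.53)]
```

The plaque is square to the stand within 0.1° and centred within about 0.3 mm. I press with shut fingers, going down to just above the plaque first.

{"method": "move_arm", "body": {"plan": [0.2,-0.4,-10,0,0,0,0,0,0,-20,0,0,0,0,0,0,-20,0,0,0,0,0,0,-15,0,0,0,0,0,0,-7,0,0,0,0,0,0,-3,0,0,0,0,0,0,0,0,0,0,0,0,0,0,0,0,0,0,0,0,0,0,0,0,0,0,0,0,0,0,0,0]}}

```text
time: 13.75
eef_pos: [0.5007, -0.1746, 0.0923]
tcp_rot: [0.091, 0.996, -0.0, 0.001]
contact_force: [-0.4, 0.2, 0.3]
opening: 0.0
finger_force: 0.0
```

{"method": "move_arm", "body": {"plan": [0,0,-1,0,0,0,0,0,0,-0.5,0,0,0,0,0,0,-0.5,0,0,0,0,0,0,0,0,0,0,0,0,0,0,0,0,0,0,0,0,0,0,0,0]}}

```text
validation failed for argument at $.pl...
```

{"method": "move_arm", "body": {"plan": [0,0,-1,0,0,0,0,0,0,-1,0,0,0,0,0,0,-0.5,0,0,0,0,0,0,-0.5,0,0,0,0,0,0,0,0,0,0,0,0,0,0,0,0,0,0,0,0,0,0,0,0,0]}}

```text
time: 14.45
eef_pos: [0.5003, -0.1744, 0.0886]
tcp_rot: [0.091, 0.996, -0.0, 0.0]
contact_force: [0.1, -0.5, 0.5]
opening: -0.0
finger_force: 0.0
```

{"method": "move_arm", "body": {"plan": [0,0,-0.5,0,0,0,0,0,0,-0.5,0,0,0,0,0,0,0,0,0,0,0,0,0,0,0,0,0,0]}}

```text
time: 14.85
eef_pos: [0.5002, -0.1744, 0.0875]
tcp_rot: [0.091, 0.996, 0.0, -0.0]
contact_force: [0.2, 0.0, 0.9]
opening: -0.001
finger_force: 0.0
```

{"method": "move_arm", "body": {"plan": [0,0,-0.5,0,0,0,0,0,0,0,0,0,0,0,0,0,0,0,0,0,0]}}

```text
time: 15.15
eef_pos: [0.5002, -0.1744, 0.087]
tcp_rot: [0.091, 0.996, 0.0, -0.0]
contact_force: [-0.1, -0.4, -0.4]
opening: -0.001
finger_force: 0.0
```

{"method": "move_arm", "body": {"plan": [0,0,-0.5,0,0,0,0,0,0,0,0,0,0,0,0,0,0,0,0,0,0]}}

```text
time: 15.45
eef_pos: [0.5002, -0.1743, 0.0865]
tcp_rot: [0.091, 0.996, 0.0, -0.0]
contact_force: [-0.2, 0.5, -0.2]
opening: 0.001
finger_force: 0.0
```

{"method": "move_arm", "body": {"plan": [0,0,-0.5,0,0,0,0,0,0,0,0,0,0,0,0,0,0,0,0,0,0]}}

```text
time: 15.75
eef_pos: [0.5003, -0.1744, 0.0861]
tcp_rot: [0.091, 0.996, -0.0, 0.0]
contact_force: [0.2, -0.5, 0.3]
opening: 0.002
finger_force: 0.0
```

{"method": "move_arm", "body": {"plan": [0,0,-0.4,0,0,0,0,0,0,0,0,0,0,0,0,0,0,0,0,0,0]}}

```text
time: 16.05
eef_pos: [0.5003, -0.1744, 0.0859]
tcp_rot: [0.091, 0.996, -0.0, 0.0]
contact_force: [-1.3, 0.6, 2.6]
opening: -0.001
finger_force: 1.1
```

{"method": "move_arm", "body": {"plan": [0,0,-0.4,0,0,0,0,0,0,-0.4,0,0,0,0,0,0,0,0,0,0,0]}}

```text
time: 16.35
eef_pos: [0.5004, -0.1744, 0.0855]
tcp_rot: [0.091, 0.996, 0.0, -0.0]
contact_force: [-2.6, 0.7, 5.3]
opening: 0.004
finger_force: 2.9
```

A sideways force is creeping in (-2.6 N in x), so I trim it with a small shift in x while pressing on.

{"method": "move_arm", "body": {"plan": [-0.3,0,-0.2,0,0,0,0,0,0,-0.2,0,0,0,0,0,0,0,0,0,0,0]}}

```text
time: 16.65
eef_pos: [0.5003, -0.1744, 0.0855]
tcp_rot: [0.091, 0.996, 0.0, 0.0]
contact_force: [-3.0, 1.0, 7.3]
opening: -0.004
finger_force: 3.3
```

{"method": "move_arm", "body": {"plan": [-0.4,0.1,-0.3,0,0,0,0,-0.2,0,-0.3,0,0,0,0,0,0,0,0,0,0,0]}}

```text
time: 16.95
eef_pos: [0.5003, -0.1745, 0.0854]
tcp_rot: [0.091, 0.996, -0.0, 0.001]
contact_force: [-1.1, 2.2, 8.1]
opening: 0.002
finger_force: 3.9
```

{"method": "move_arm", "body": {"plan": [-0.2,0.2,-0.3,0,0,0,0,0,0,-0.2,0,0,0,0,0,0,0,0,0,0,0]}}

```text
time: 17.25
eef_pos: [0.5003, -0.1744, 0.0852]
tcp_rot: [0.091, 0.996, -0.0, 0.001]
contact_force: [-2.7, 2.3, 9.3]
opening: 0.001
finger_force: 4.5
```

{"method": "move_arm", "body": {"plan": [-0.2,0.2,-0.3,0,0,0,0,-0.1,0.1,-0.2,0,0,0,0,0,0,0,0,0,0,0]}}

```text
time: 17.55
eef_pos: [0.5003, -0.1744, 0.0852]
tcp_rot: [0.091, 0.996, -0.001, 0.002]
contact_force: [-1.1, 2.0, 9.4]
opening: 0.001
finger_force: 5.1
```

{"method": "move_arm", "body": {"plan": [0,0.1,-0.3,0,0,0,0,0,0,-0.2,0,0,0,0,0,0,0,0,0,0,0]}}

```text
time: 17.85
eef_pos: [0.5003, -0.1744, 0.085]
tcp_rot: [0.091, 0.996, -0.001, 0.001]
contact_force: [-2.2, 1.4, 12.5]
opening: 0.003
finger_force: 5.9
```

At 12.5 N. I hold for a bit over two seconds.

{"method": "move_arm", "body": {"plan": [0,0,0,0,0,0,0,0,0,0,0,0,0,0,0,0,0,0,0,0,0,0,0,0,0,0,0,0,0,0,0,0,0,0,0,0,0,0,0,0,0,0,0,0,0,0,0,0,0,0,0,0,0,0,0,0]}}

```text
time: 18.65
eef_pos: [0.5003, -0.1744, 0.085]
tcp_rot: [0.091, 0.996, -0.001, 0.001]
contact_force: [-2.7, 1.4, 11.1]
opening: -0.003
finger_force: 5.9
```

{"method": "move_arm", "body": {"plan": [0,0,0,0,0,0,0,0,0,0,0,0,0,0,0,0,0,0,0,0,0,0,0,0,0,0,0,0,0,0,0,0,0,0,0,0,0,0,0,0,0,0,0,0,0,0,0,0,0,0,0,0,0,0,0,0]}}

```text
time: 19.45
eef_pos: [0.5003, -0.1745, 0.085]
tcp_rot: [0.091, 0.996, -0.001, 0.002]
contact_force: [-3.0, 0.8, 12.3]
opening: -0.0
finger_force: 5.9
```

{"method": "move_arm", "body": {"plan": [0,0,0,0,0,0,0,0,0,0,0,0,0,0,0,0,0,0,0,0,0,0,0,0,0,0,0,0,0,0,0,0,0,0,0,0,0,0,0,0,0,0,0,0,0,0,0,0,0,0,0,0,0,0,0,0]}}

```text
time: 20.25
eef_pos: [0.5003, -0.1745, 0.085]
tcp_rot: [0.091, 0.996, -0.001, 0.002]
contact_force: [-2.3, 2.9, 12.6]
opening: 0.004
finger_force: 5.9
```

Held for 2.4 s at about 12 N. I unload by reversing the trim, then lift clear and look.

{"method": "move_arm", "body": {"plan": [0.2,-0.2,0.6,0,0,0,0,0.4,-0.3,0.7,0,0,0,0,0.5,-0.3,0.8,0,0,0,0,0.3,0,1.5,0,0,0,0,0,0,5,0,0,0,0,0,0,15,0,0,0,0,0,0,25,0,0,0,0,0,0,30,0,0,0,0,0,0,30,0,0,0,0,0,0,0,0,0,0,0,0,0,0,0,0,0,0,0,0,0,0,0,0]}}

```text
validation failed for argument at $.pl...
```

```bash
python3 look.py w9; python3 - <<'E'
from h import *
from plant import cams
c,s=np.load("pics/w9.npy",allow_pickle=True)
M=R.from_quat(s["tcp_rot"]).as_matrix();p=s["eef_pos"]
H=hsv(c);pale=(H[...,0]>12)&(H[...,0]<32)&(H[...,1]>60)&(H[...,2]>200)
print(*rect(c,pale,.086,s),sep="\n")
a=c["color"][90:290,150:360,::-1];a=cv2.resize(a,(400,380),interpolation=2)
c2=cams.read_camera("side");b=cv2.resize(c2["color"][225:300,195:290,::-1],(400,380),interpolation=2)
cv2.imwrite("pics/fin.png",np.hstack([a,b]))
E
```

```text
20.25 [ 500.35 -174.46   85.02] 169.53 [ 0.0029 -0.0016 -1.    ] [-2.3  2.9 12.6] 0.36844622063384214 5.906094837700948
(array([254., 318.]), 540.4, -182.1, 4.8, 4.7, -10.4)
(array([254., 201.]), 485.3, -171.4, 65.7, 55.5, -10.5)
(array([499.,  65.]), 437.9, -56.5, 40.1, 16.9, -24.3)
```

View pics/fin.png

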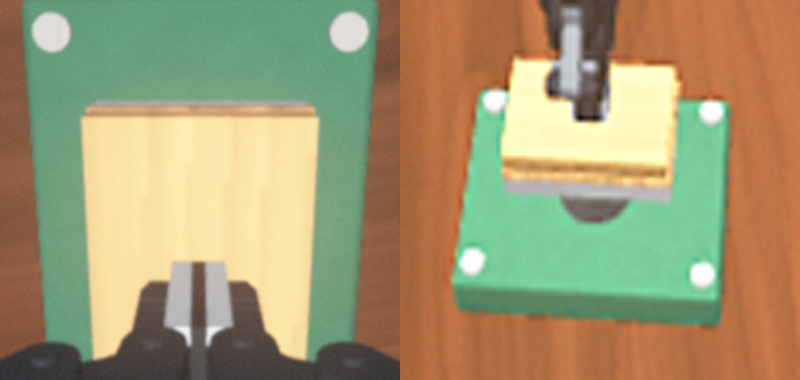

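The move was refused for a miscount, so the tool is still pressing. The picture shows the plaque square on the platform, with the tool at its middle. I resend the unloading with the right count.

{"method": "move_arm", "body": {"plan": [0.2,-0.2,0.6,0,0,0,0,0.4,-0.3,0.7,0,0,0,0,0.5,-0.3,0.8,0,0,0,0,0.3,0,1.5,0,0,0,0,0,0,5,0,0,0,0,0,0,15,0,0,0,0,0,0,25,0,0,0,0,0,0,30,0,0,0,0,0,0,2,0,0,0,0,0,0,0,0,0,0,0,0,0,0,0,0,0,0,0,0,0,0,0,0,0]}}

```text
time: 21.55
eef_pos: [0.4994, -0.174, 0.1614]
tcp_rot: [0.091, 0.996, 0.001, -0.001]
contact_force: [0.1, 0.3, -0.3]
opening: -0.0
finger_force: 0.0
```

```bash
python3 look.py w10; python3 - <<'E'
from h import *
c,s=np.load("pics/w10.npy",allow_pickle=True)
M=R.from_quat(s["tcp_rot"]).as_matrix();p=s["eef_pos"]
def tool(uv,z): return ((cast(c,uv,z,s)-p)@M*1000)
G=cv2.GaussianBlur(c["color"],(0,0),1).astype(float)
f1=G[...,0]-G[...,1];r=G[...,0]
def edge(l,lo,hi,sg):
    g=sg*np.diff(l[lo:hi]);i=np.argmax(g);return lo+i+.5
def fit(uv,z,ax,n):
    T=tool(uv,z);x,y=(T[:,0],T[:,1]) if ax==0 else (T[:,1],T[:,0])
    k=np.polyfit(x,y,1);print(n,k[1].round(2),np.degrees(k[0]).round(2),(y-np.polyval(k,x)).std().round(2))
vs=range(142,226,3)
fit([(edge(r[v],203,222,1),v) for v in vs],.086,0,"plaque L")
fit([(edge(r[v],287,306,-1),v) for v in vs],.086,0,"plaque R")
vs=range(122,240,3)
fit([(edge(f1[v],178,204,-1),v) for v in vs],.026,0,"base L")
fit([(edge(f1[v],306,330,1),v) for v in vs],.026,0,"base R")
us=range(205,305,3)
fit([(u,edge(f1[:,u],80,125,-1)) for u in us],.026,1,"base front")
print(c["color"][127:141,225:285].mean(1).round().tolist())
for v in (131,132,133,134,135,136): print(v,[tool([(255,v)],z)[0,0].round(2) for z in (.086,.074)])
E
```

```text
21.55 [ 499.38 -174.04  161.4 ] 169.52 [-0.0024  0.0014 -1.    ] [ 0.1  0.3 -0.3] -0.00027265436534650044 0.0
plaque L -28.36 0.08 0.2
plaque R 28.09 -0.04 0.21
base L -57.14 0.02 0.26
base R 56.92 0.01 0.27
base front 73.69 -0.01 0.0
[[120.0, 171.0, 134.0], [121.0, 171.0, 134.0], [122.0, 171.0, 134.0], [123.0, 172.0, 135.0], [128.0, 172.0, 138.0], [149.0, 172.0, 148.0], [182.0, 174.0, 152.0], [213.0, 177.0, 142.0], [220.0, 176.0, 129.0], [229.0, 186.0, 132.0], [247.0, 219.0, 157.0], [252.0, 232.0, 172.0], [252.0, 234.0, 175.0], [253.0, 235.0, 175.0]]
131 [np.float64(48.07), np.float64(47.02)]
132 [np.float64(47.4), np.float64(46.31)]
133 [np.float64(46.73), np.float64(45.61)]
134 [np.float64(46.06), np.float64(44.9)]
135 [np.float64(45.4), np.float64(44.2)]
136 [np.float64(44.73), np.float64(43.49)]
```

The plaque is unmoved by the press: y offset about 0, yaw about 0°, end margin about 1 mm. I hand the job in.

```bash
python3 -c "
from plant import order
print(order.sign_off())"
```

```text
the job is handed in; nothing more can be done
None
```

The plaque lies square and centred on the left stand's cork; I measured about 1 mm of cork showing at the near end and inferred the far end and sides. I let go of it, pressed it at about 12 N for 2.4 s, and handed the job in at about 21.6 s.

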